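# Tip the milling-ball sorter to its other chute

### The job

The ball sorter's seesaw gate is tipped towards one chute. With the fingertips, press down the raised end of the gate so that it rocks over its pivot and rests tipped the other way; only then push the shutter's post sideways until the shutter is fully open, so that all three balls roll down the other chute into its tray. Do not grasp, lift or touch the balls, and leave everything else on the bench where it is.

Things in the scene. Friction and masses are not known exactly. Their poses are not given: they have to be found in the camera images.
- sorter: plywood ball sorter, one fixed assembly. Origin on the bench under the middle of the seesaw; x points away from the robot (towards the ball lane), y left (along the seesaw), z up. Base board x -90..190, y -90..90 mm. On each side of the seesaw a fixed plywood chute (y 112 to 196 mm out) leads down to a steel catch tray.
- lane (a point): lower end of the lane floor, 28 mm beyond the pivot and 133 mm above the bench; the lane runs from here straight along the sorter's +x at y = 0, 155 mm long, 44 mm wide over its walls, rising 0.20 rad to 165 mm at the far end; walls 27 mm above its floor
- tray_left (a point): centre of the inner floor (4 mm above the bench) of the left (+y) steel catch tray, 110 x 94 mm outside, walls 42 mm high (outer wall 80 mm); axes as the sorter's
- tray_right (a point): the same for the right (-y) catch tray
- gate (a joint): tilt of the seesaw gate, rad, about a pivot along the sorter's x axis 115 mm above the bench. +0.25: right (-y) end down on its stop, balls run to the right tray; -0.25: left end down, balls run left. Top-heavy (steel block 40 mm square, 28 mm tall, mid-bar): stays on either stop, falls over by itself past level; about 1 N starts it. A plywood trough, 220 mm long, with a press bar on its front (robot) edge.
- pad_left (a point): top centre of the left (+y) round black press pad, 38 mm across, at the left end of the press bar (46 mm wide, 220 mm long, 14 mm thick). Moves with the gate: 191 mm above the bench when raised, 147 mm when down. 47 mm nearer the robot than the sorter's origin; 71 mm left of it when raised, 99 mm when down.
- pad_right (a point): the same for the right (-y) press pad
- shutter (a joint): slide of the shutter that holds the balls back in the lane, m. 0: shut across the lane; it slides to the sorter's +y (left) and is fully open at its stop, 0.055. Starts at 0 to 0.006. Friction about 1.2 N; it stays where it is left.
- post_top (a point): centre of the top of the shutter's upright round wooden post, 20 mm diameter, 46 mm tall; top 225 mm above the bench, foot 179 mm up on a flat cap 22 x 30 mm (x, y). 58 mm farther from the robot than the pivot, over the middle of the lane when shut. Push it on its right (-y) side towards +y.
- ball0_center (a point): centre of white ceramic milling ball 0, 28 mm diameter, 41 g, smooth, first (nearest the shutter) in the lane behind the shutter; not to be touched
- ball1_center (a point): centre of white ceramic milling ball 1, 28 mm diameter, 41 g, smooth, second in the lane behind the shutter; not to be touched
- ball2_center (a point): centre of white ceramic milling ball 2, 28 mm diameter, 41 g, smooth, third in the lane behind the shutter; not to be touched
- ball0: the same ball 0 as a body; its origin lies on its surface and turns as it rolls, use the centre point
- ball1: the same ball 1 as a body; its origin lies on its surface and turns as it rolls, use the centre point
- ball2: the same ball 2 as a body; its origin lies on its surface and turns as it rolls, use the centre point
- paint_jar: closed jar, 60 mm across, 75 mm tall; origin at the centre of its underside; a bystander, leave it
- tape_roll: roll of paper tape lying flat, 90 mm across, 24 mm tall; origin at the centre of its underside; a bystander, leave it
- tin: small closed tin, 54 mm across, 65 mm tall; origin at the centre of its underside; a bystander, leave it
- rinse_cup: open white cup, 68 mm across, 75 mm tall; origin at the centre of its underside; a bystander, leave it
- palette_knife: palette knife lying flat, 200 mm long; origin at the centre of its underside; a bystander, leave it
- wedge_block: wooden block 70 x 45 x 30 mm; origin at the centre of its underside; a bystander, leave it
- brush: paint brush lying flat, 200 mm long; origin at the centre of its underside; a bystander, leave it

How it is judged:
By the outcome, as a careful person would: the job done as asked, in the order asked, and still so for the second after the job is handed in, with the robot touching nothing.
It also fails if it takes over 42 s, if anything falls off the work surface, if the arm or the gripper's body presses on something with over 40 N, if the wrist force passes 120 N, or if a joint passes its speed limit or range.

### The arm

A 7-joint arm with a two-finger parallel gripper is mounted at the origin on the work surface. World frame = base frame: x ahead of the robot, y to its left, z up, the work surface at z = 0. Lengths are in m, angles in rad, forces in N, time in s.
With the tool pointing down it reaches from about 0.4 to 0.85 m from the base axis. Payload 10.4 kg.
Tool frame: the origin (TCP) lies between the finger pads; the fingertips stand 19 mm ahead of it and the grasp point (between the pads) is the TCP; x points along the fingers, y is the direction in which the jaws open and shut, and the axes are right-handed (so a half turn about x gives the same grasp; the last joint's range is limited). The gripper opens to 87 mm and grips with 3 to 60 N. Pads are 19 mm wide; open, the fingers measure 117 mm over their backs; the gripper's body (75 mm by 190 mm) begins 51 mm behind the grasp point.
Start: joints at [-1.349, 0.332, -0.065, 1.46, 0.022, 1.35, -0.088], TCP at [0.151, 0.606, 0.242] pointing down, gripper open.
Joint ranges: [-2.6, 2.6], [-0.5, 2.12], [-1.47, 1.34], [0.16, 2.42], [-1.27, 4.41], [0.06, 2.06], [-2.6, 2.6]. Speed limits (rad/s): [2.22, 2.22, 2.79, 2.79, 3.14, 3.14, 3.14].

### API

Orientations are given as a unit quaternion [x, y, z, w].
In Python, from bench import r gives the robot as it stands.
- The arm moves only by the tool drive_tool, never from a script. Its argument "motion" is a list of rows, each a list of 4 numbers: the shift along the tool's x, y, z in cm, then the turn about the tool's x in units of 5 degrees (1.0 is 5 degrees). In form: [[tx, ty, tz, twist], ...]. A call has 1 to 20 rows; each row is the pose to reach, as a shift and turn from the pose commanded when the call began, along the tool's axes at that moment; what a row does not reach only later rows make up. A row lasts 1/12 s, in which the tool goes at most 41.7 mm and 7.16 degrees, less where a joint would pass 70% of its speed; a pose out of reach is approached as far as the arm can. A call with a gripper value outside its range is refused whole. "grip" is the closure in counts, from 0 (fully open) to 255 (shut), set as the call begins (left out, the last holds). The fingers move at their own pace and stop on an object; "force" is the grip in N (left out, the last holds). Time passes only in rows, so rows that repeat a pose let the fingers close. It gives the time, the measured TCP pose, the force and the opening at its end, in the units of the state.
- r.read_state(): the state, without advancing time (a new reading comes with each control period).
- r.camera(name): name is "side" or "top"; returns the picture (480x640x3 uint8, red, green, blue); there is no depth.
- r.calibration(name): a dict with "fx", "fy", "cx", "cy" (pixels), "dist" ([k1, k2, p1, p2, k3] as OpenCV has them; the pictures are not rectified), "xyz" and "orientation" of the camera in the world. Camera axes: x right, y up, looking along -z (the intrinsics and any distortion apply to the point x, -y, -z); pixel columns grow to the right and rows downward; lengths in m; the calibration is good to about 2 mm. A picture is of the moment at which its call begins. calibration takes no time and is no camera call.
- r.close_job(): hands the job in, once; it reports no verdict.
The state is a dict: "time": time; "joint_positions": joint angles; "joint_vel": joint speeds; "joint_torque": joint torques, N m; "ee_pos": TCP position; "eef_rot": TCP orientation; "ft_force": force on the tool from outside, world axes, zero at the start; "torque": the same for the moment, N m; "width": finger opening in m.
Only numpy, scipy, OpenCV 4.12 (cv2) and the standard library are available. Lean on these libraries where they do the work, as an engineer would, in place of code of your own. Each camera call takes 0.05 s, during which the arm holds its last target.

## Working session

There is one attempt and no reset: what is moved stays moved. The work goes in short steps, Python scripts to look and compute and a tool call to move; the robot and the scene stay as the last step left them, time stands still between calls to the robot, and variables do not carry over. Pictures are saved under pics/ and viewed, and the job is handed in when it is done.

Besides the shell and the picture viewer there is one more tool, called after "Request:" by a JSON object that holds its "name" and its "arguments", one argument or row to a line. drive_tool: Moves the arm, as the interface text tells. Its arguments: {"type":"object","properties":{"motion":{"type":"array","items":{"type":"array","items":{"type":"number"}}},"grip":{"type":"number"},"force":{"type":"number"}},"required":["motion"]}

```bash
mkdir -p pics; python3 - <<'E'
from bench import r
import cv2
s=r.read_state()
for k,v in s.items(): print(k,v)
for n in ("side","top"):
    print(n,r.calibration(n))
    cv2.imwrite(f"pics/{n}0.png",r.camera(n)[:,:,::-1])
E
```

```text
time 0.0
joint_positions [-1.34861557  0.33286388 -0.0646759   1.46093236  0.02159819  1.34991825
 -0.08851003]
joint_vel [ 0.00090257 -0.00017228 -0.00022176  0.00027611  0.00216038  0.00163886
  0.00026654]
joint_torque [-5.35974250e-04 -6.23258400e+01  2.42705550e-02 -3.89896381e+01
 -6.15385012e-02  3.96491715e-02  1.26419468e-04]
ee_pos [0.15139512 0.60601236 0.24076314]
eef_rot [ 0.0858284   0.70185251 -0.08683461  0.7017808 ]
ft_force [-0.26994493  0.02197706  0.69641901]
torque [0.00927805 0.04296417 0.00345088]
width 0.0870210768889042
side {'fx': 469.19021584665796, 'fy': 469.19021584665796, 'cx': 325.4412531206297, 'cy': 244.4149965818158, 'dist': array([0.02910578, 0.        , 0.        , 0.        , 0.        ]), 'xyz': array([0.16378034, 0.56677878, 0.77896746]), 'orientation': array([-0.12548639,  0.37168718,  0.87148827, -0.29429578])}
top {'fx': 484.80353810721783, 'fy': 484.80353810721783, 'cx': 318.3326766657118, 'cy': 240.86020611118317, 'dist': array([-0.02909175,  0.        ,  0.        ,  0.        ,  0.        ]), 'xyz': array([0.47597099, 0.02967036, 0.96053078]), 'orientation': array([ 0.0433429 , -0.04013456, -0.69865983,  0.71301126])}
```

View pics/side0.png

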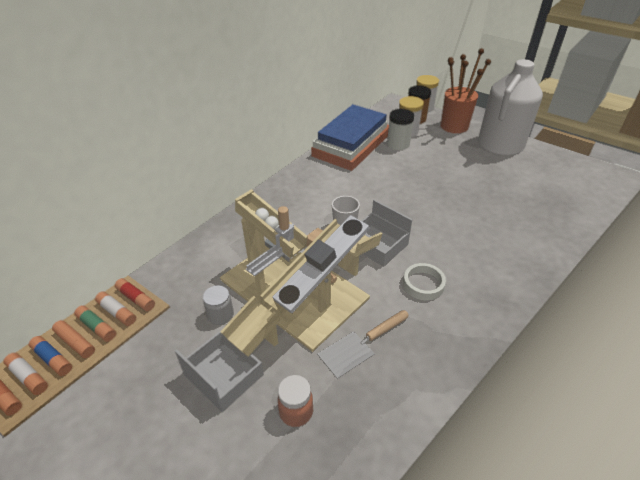

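View pics/top0.png

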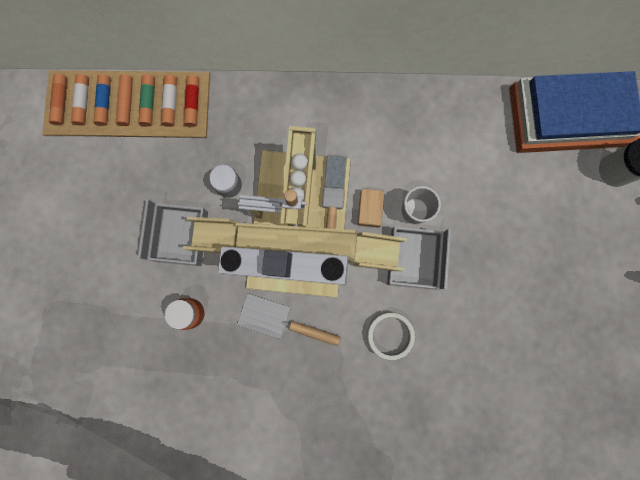

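```bash
cat > h.py <<'E'
import numpy as np, cv2
from scipy.spatial.transform import Rotation as R
from bench import r
def ray(name,uv):
    c=r.calibration(name)
    K=np.array([[c['fx'],0,c['cx']],[0,c['fy'],c['cy']],[0,0,1]])
    p=cv2.undistortPoints(np.array([[uv]],float),K,c['dist'])[0,0]
    d=R.from_quat(c['orientation']).apply([p[0],-p[1],-1.0])
    return c['xyz'],d/np.linalg.norm(d)
def plane(name,uv,z):
    o,d=ray(name,uv); return o+d*(z-o[2])/d[2]
def tri(a,b):
    (o1,d1),(o2,d2)=ray('top',a),ray('side',b)
    A=np.stack([d1,-d2],1); t=np.linalg.lstsq(A,o2-o1,rcond=None)[0]
    p,q=o1+d1*t[0],o2+d2*t[1]
    return (p+q)/2,np.linalg.norm(p-q)
def proj(name,P):
    c=r.calibration(name)
    K=np.array([[c['fx'],0,c['cx']],[0,c['fy'],c['cy']],[0,0,1]])
    q=R.from_quat(c['orientation']).inv().apply(np.atleast_2d(P)-c['xyz'])*[1,-1,-1]
    return cv2.projectPoints(q,np.zeros(3),np.zeros(3),K,c['dist'])[0][:,0]
E
python3 - <<'E'
import cv2
a=cv2.imread('pics/top0.png')[110:310,130:460]
cv2.imwrite('pics/topz.png',cv2.resize(a,None,fx=2.4,fy=2.4,interpolation=cv2.INTER_CUBIC))
a=cv2.imread('pics/side0.png')[180:380,200:430]
cv2.imwrite('pics/sidez.png',cv2.resize(a,None,fx=3,fy=3,interpolation=cv2.INTER_CUBIC))
for n,boxes in (('top',[(210,245,250,280),(312,245,355,290)]),('side',[(270,275,310,310),(335,210,370,242)])):
    g=cv2.cvtColor(cv2.imread(f'pics/{n}0.png'),cv2.COLOR_BGR2GRAY)
    for x0,y0,x1,y1 in boxes:
        m=(g[y0:y1,x0:x1]<45).astype('uint8')
        k,l,st,c=cv2.connectedComponentsWithStats(m)
        i=1+st[1:,4].argmax(); print(n,c[i]+[x0,y0],st[i])
E
```

```text
top [230.21904762 260.3968254 ] [ 11   5  19  21 315]
top [331.79575597 268.68435013] [  9  13  22  22 377]Traceback (most recent call last):
  File "<stdin>", line 11, in <module>
ValueError: attempt to get argmax of an empty sequence
```

View pics/topz.png

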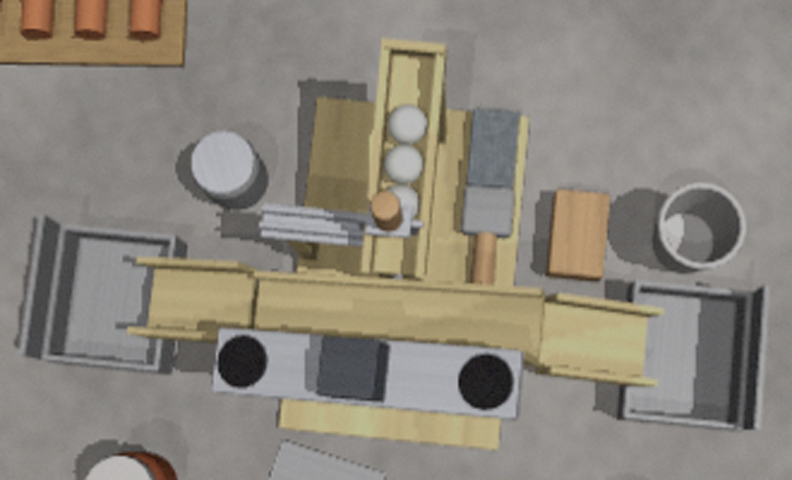

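View pics/sidez.png

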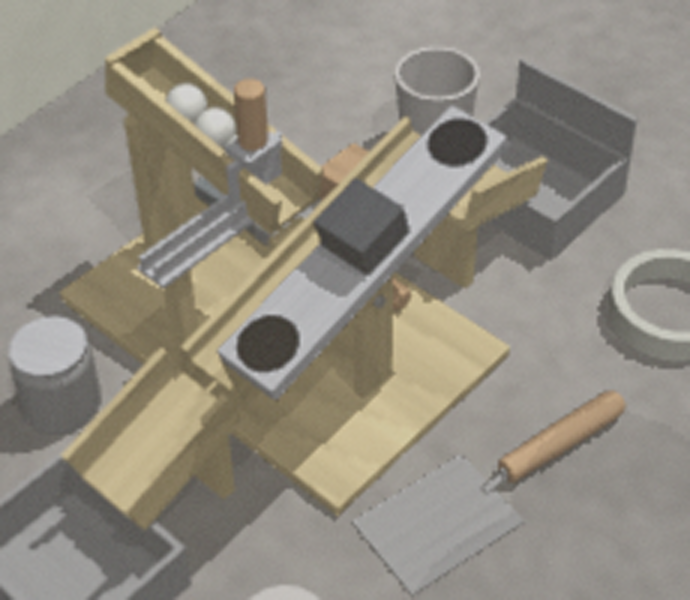

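```bash
python3 - <<'E'
from h import *
L,e1=tri([230.3,260.3],[289.3,294.3]);Rr,e2=tri([331.8,268.6],[352.3,227.1])
print(L,e1,Rr,e2)
print(plane('top',[230.3,260.3],.147),plane('top',[331.8,268.6],.191), plane('side',[352.3,227.1],.191), plane('side',[289.3,294.3],.147))
pl=plane('top',[230.3,260.3],.147)*.5+.5*plane('side',[289.3,294.3],.147)
pr=plane('top',[331.8,268.6],.191)*.5+.5*plane('side',[352.3,227.1],.191)
d=(pl-pr)[:2]; print('len',np.linalg.norm(d)); yv=d/np.linalg.norm(d); xv=np.array([yv[1],-yv[0]])
print('yaw',np.degrees(np.arctan2(xv[1],xv[0])))
o=pr[:2]+.047*xv+.071*yv; print('orig',o, pl[:2]+.047*xv-.099*yv)
for lab,P in dict(post0=(.058,0,.225),post6=(.058,.006,.225),postfoot=(.058,0,.179),b=(-.047,-.071,.191),lane=(.028,0,.133),laneend=(.18,0,.165)).items():
    w=np.r_[o+P[0]*xv+P[1]*yv,P[2]]; print(lab,w,proj('top',w),proj('side',w))
# post colour
for n,(x0,y0,x1,y1) in (('top',(278,180,302,210)),('side',(270,200,295,235))):
    im=cv2.imread(f'pics/{n}0.png'); h=cv2.cvtColor(im,cv2.COLOR_BGR2HSV)[y0:y1,x0:x1].astype(int)
    m=((h[...,0]<16)&(h[...,1]>90)).astype('uint8')
    k,l,st,c=cv2.connectedComponentsWithStats(m); i=1+st[1:,4].argmax(); print(n,c[i]+[x0,y0],st[i]+[x0,y0,0,0,0])
E
```

```text
[0.53653246 0.18186293 0.14771746] 0.00015762256451384117 [0.52328714 0.01183064 0.19174121] 2.5882616229209893e-05
[0.53651963 0.18195256 0.147     ] [0.52334391 0.01182007 0.191     ] [0.52372948 0.01112404 0.191     ] [0.53702902 0.18145998 0.147     ]
len 0.17074812816066542
yaw -4.446445714644965
orig [0.57589967 0.07861458] [0.57595767 0.07936045]
post0 [0.6337251 0.074118  0.225    ] [[293.26762541 195.06344432]] [[285.00808869 207.47179559]]
post6 [0.63419027 0.08009994 0.225     ] [[289.40954952 194.69423229]] [[282.69770311 209.00797923]]
postfoot [0.6337251 0.074118  0.179    ] [[294.79968515 200.99843174]] [[286.43739287 226.0197438 ]]
b [0.52353669 0.01147205 0.191     ] [[332.02127019 268.48308672]] [[352.27798231 227.23922865]]
lane [0.60381539 0.07644381 0.133     ] [[294.3683092  223.31033406]] [[298.57893247 250.32932307]]
laneend [0.75535791 0.06465967 0.165     ] [[302.69043869 132.46964287]] [[245.17800124 204.99984841]]
top [292.12 202.8 ] [288 201   9   5  25]Traceback (most recent call last):
  File "<stdin>", line 16, in <module>
ValueError: attempt to get argmax of an empty sequence
```

```bash
cat >> h.py <<'E'
TH=np.radians(-4.446); O=np.array([.5759,.0789])
XV=np.array([np.cos(TH),np.sin(TH)]); YV=np.array([-np.sin(TH),np.cos(TH)])
def S(x,y,z): return np.r_[O+x*XV+y*YV,z]
def to(x,y,z):
    "tool shift cm to bring the fingertip to sorter (x,y), z"
    s=r.read_state(); q=R.from_quat(s['eef_rot'])
    t=S(x,y,z)-(np.array(s['ee_pos'])+q.apply([.019,0,0])); return np.round(q.inv().apply(t)*100,2)
def st():
    s=r.read_state(); q=R.from_quat(s['eef_rot']); m=q.as_matrix()
    tip=np.array(s['ee_pos'])+m[:,0]*.019; d=tip[:2]-O
    print('t',s['time'],'tip sorter',np.round([d@XV,d@YV,tip[2]],4),'F',np.round(s['ft_force'],2),'w',round(s['width'],4))
    print('x',np.round(m[:,0],3),'y yaw',np.degrees(np.arctan2(m[1,1],m[0,1])),'sorter y yaw',np.degrees(TH)+90,np.round(s['joint_positions'],2))
E
python3 - <<'E'
from h import *
st(); print(to(-.047,-.076,.24))
E
```

```text
t 0.1 tip sorter [-0.4641  0.4927  0.2218] F [ 0.12 -0.63  0.61] w 0.0871
x [-0.    -0.001 -1.   ] y yaw 75.977929948004 sorter y yaw 85.554 [-1.35  0.33 -0.06  1.46  0.02  1.35 -0.09]
[ -1.75 -49.14  50.59]
```

Request:
{"name": "drive_tool", "arguments": {
  "motion": [
    [-1, -1, 1, -0.1],
    [-2, -2.5, 2.5, -0.3],
    [-2.5, -4.5, 4.5, -0.6],
    [-2.5, -6.5, 6.5, -0.9],
    [-2.5, -9, 9, -1.2],
    [-2.5, -11.5, 11.5, -1.5],
    [-2.5, -14, 14, -1.9],
    [-2.5, -16.5, 16.5, -1.9],
    [-2.5, -19, 19, -1.9],
    [-2.5, -21.5, 21.5, -1.9],
    [-2.5, -24, 24, -1.9],
    [-2.5, -26.5, 26.5, -1.9],
    [-2.5, -29, 29.5, -1.9],
    [-2.5, -31.5, 32, -1.9],
    [-2.5, -34, 34.5, -1.9],
    [-2.5, -36, 36.5, -1.9],
    [-2.5, -37.5, 38, -1.9],
    [-2.5, -38, 38.5, -1.9]
  ],
  "grip": 255,
  "force": 20
}}

```text
time: 1.6
ee_pos: [0.4342, 0.141, 0.2664]
eef_rot: [0.029, 0.706, -0.03, 0.707]
ft_force: [-0.3, -0.0, -0.1]
width: 0.0003
```

```bash
python3 - <<'E'
from h import *
st(); print(to(-.047,-.078,.23))
E
```

```text
t 1.6 tip sorter [-0.1461  0.0509  0.2474] F [-0.27 -0.01 -0.14] w 0.0003
x [ 0. -0. -1.] y yaw 85.21599085834185 sorter y yaw 85.554 [-0.81 -0.08  0.38  1.86  0.03  1.35  1.05]
[  1.75 -12.83   9.99]
```

Request:
{"name": "drive_tool", "arguments": {
  "motion": [
    [0, -1, 0.5, -0.05],
    [0, -3, 2, -0.05],
    [0, -5.5, 4, -0.05],
    [0, -8, 6, -0.05],
    [0, -10.5, 8, -0.05],
    [0, -12, 9.3, -0.05],
    [0.5, -12.8, 10, -0.05],
    [1.5, -12.8, 10, -0.05],
    [1.8, -12.8, 10, -0.05],
    [1.8, -12.8, 10, -0.05]
  ]
}}

```text
time: 2.43
ee_pos: [0.5213, 0.0104, 0.247]
eef_rot: [0.026, 0.708, -0.026, 0.706]
ft_force: [1.0, 0.6, 0.0]
width: 0.0002
```

```bash
python3 - <<'E'
from h import *
st(); print(to(-.047,-.078,.19))
for n in ("side","top"):
    im=r.camera(n)[:,:,::-1]; a=im[160:380,180:480] 
    cv2.imwrite(f"pics/{n}1.png",cv2.resize(a,None,fx=2.5,fy=2.5))
E
```

```text
t 2.4333 tip sorter [-0.0492 -0.0726  0.228 ] F [1.01 0.57 0.  ] w 0.0002
x [-0.003 -0.    -1.   ] y yaw 85.81607652255593 sorter y yaw 85.554 [-0.64  0.1   0.58  1.75 -0.05  1.31  1.44]
[ 3.8  -0.54  0.22]
```

View pics/side1.png

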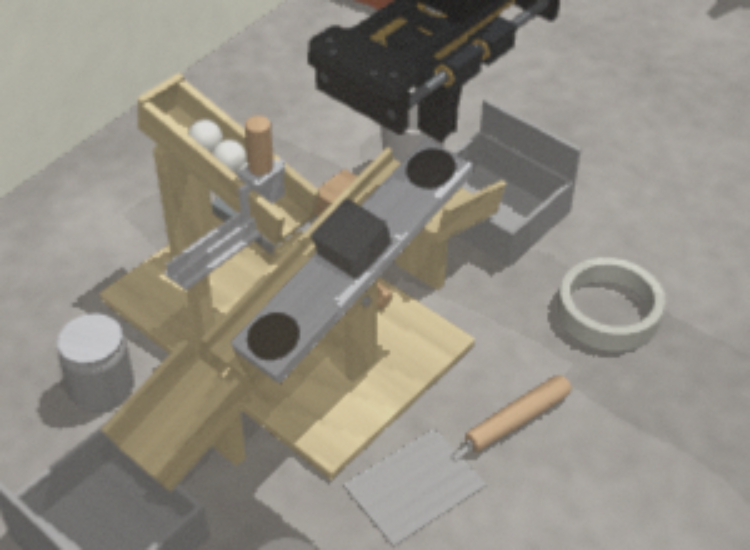

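Request:
{"name": "drive_tool", "arguments": {
  "motion": [
    [0.8, -0.2, 0.1, 0],
    [1.8, -0.3, 0.2, 0],
    [2.6, -0.3, 0.2, 0],
    [3.2, -0.3, 0.2, 0],
    [3.6, -0.3, 0.2, 0],
    [4, -0.4, 0.2, 0],
    [4.4, -0.5, 0.2, 0],
    [4.8, -0.6, 0.2, 0],
    [5.2, -0.7, 0.2, 0],
    [5.6, -0.9, 0.2, 0],
    [6, -1, 0.2, 0],
    [6.4, -1.1, 0.2, 0],
    [6.8, -1.2, 0.2, 0],
    [7.1, -1.3, 0.2, 0],
    [7.1, -1.3, 0.2, 0],
    [7.1, -1.3, 0.2, 0]
  ]
}}

```text
time: 3.87
ee_pos: [0.5234, -0.0043, 0.1774]
eef_rot: [0.026, 0.707, -0.026, 0.707]
ft_force: [0.6, 0.5, 0.0]
width: 0.0006
```

```bash
python3 - <<'E'
from h import *
st()
for n in ("side","top"):
    im=r.camera(n)[:,:,::-1]; a=im[160:380,180:480] 
    cv2.imwrite(f"pics/{n}2.png",cv2.resize(a,None,fx=2.5,fy=2.5))
E
```

```text
t 3.8667 tip sorter [-0.0459 -0.087   0.1584] F [0.59 0.51 0.02] w 0.0006
x [-0. -0. -1.] y yaw 85.71778430875962 sorter y yaw 85.554 [-0.61  0.16  0.59  1.84 -0.1   1.17  1.51]
```

View pics/side2.png

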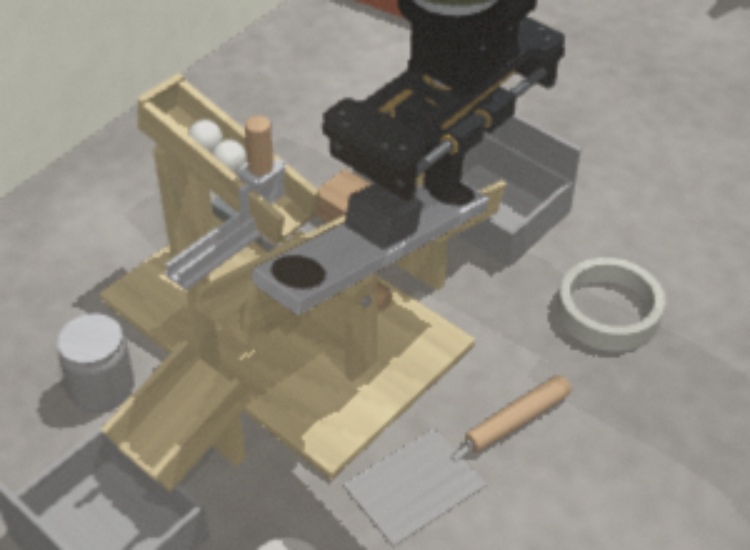

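Request:
{"name": "drive_tool", "arguments": {
  "motion": [
    [-1, 0, 0, 0],
    [-3, 0, 0, 0],
    [-5.5, 0, 0, 0],
    [-8, 0, 0, 0],
    [-9.5, 0, 0, 0],
    [-10, 0, 0, 0],
    [-10, 0, 0, 0]
  ]
}}

```text
time: 4.55
ee_pos: [0.5241, -0.0042, 0.2791]
eef_rot: [0.027, 0.706, -0.026, 0.708]
ft_force: [-0.2, -0.2, -0.5]
width: 0.0004
```

```bash
python3 - <<'E'
from h import *
st(); print(to(.058,-.05,.198))
for n in ("side","top"):
    im=r.camera(n)[:,:,::-1]; cv2.imwrite(f"pics/{n}3f.png",im); a=im[160:380,180:480] 
    cv2.imwrite(f"pics/{n}3.png",cv2.resize(a,None,fx=2.5,fy=2.5))
E
```

```text
t 4.55 tip sorter [-0.0451 -0.0868  0.2601] F [-0.25 -0.22 -0.48] w 0.0004
x [ 0.003  0.001 -1.   ] y yaw 85.72780836514585 sorter y yaw 85.554 [-0.63  0.08  0.59  1.7  -0.05  1.37  1.46]
[ 6.24  3.64 10.31]
```

View pics/side3.png

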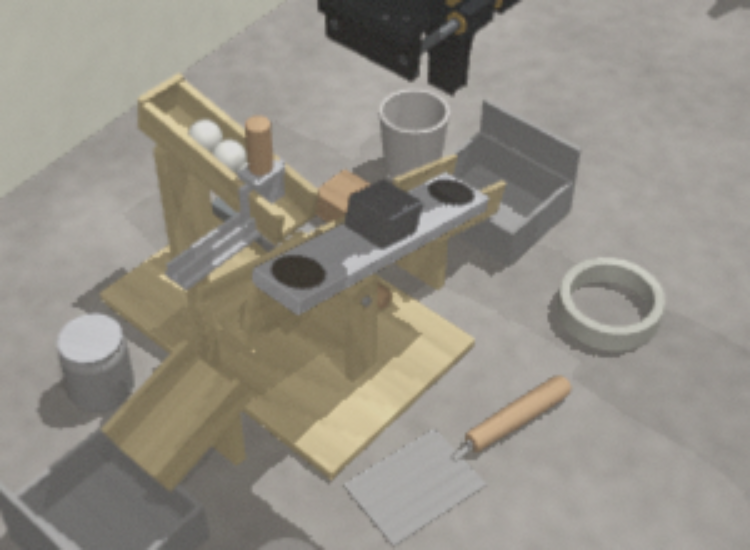

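View pics/top3.png

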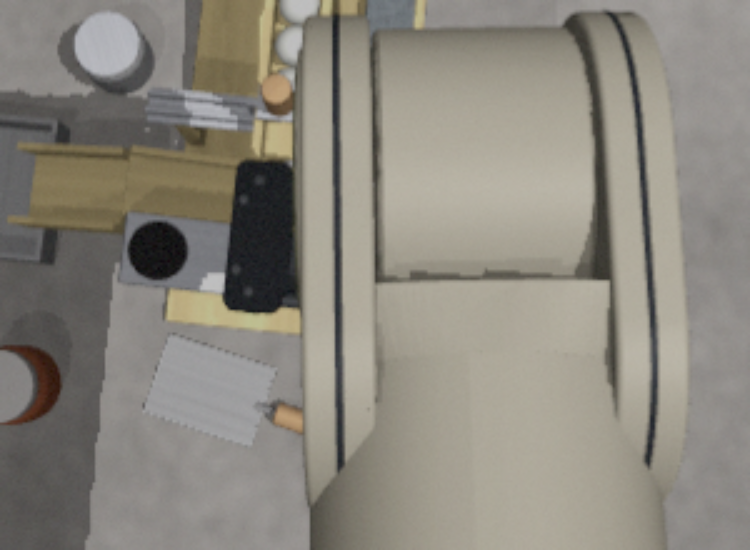

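Request:
{"name": "drive_tool", "arguments": {
  "motion": [
    [0, 0.3, 1, 0],
    [0, 0.9, 3, 0],
    [0, 1.8, 5.5, 0],
    [0, 2.7, 8, 0],
    [0, 3.3, 9.5, 0],
    [0.5, 3.6, 10.2, 0],
    [1.5, 3.6, 10.3, 0],
    [3, 3.6, 10.3, 0],
    [4.5, 3.6, 10.3, 0],
    [5.5, 3.6, 10.3, 0],
    [6.2, 3.6, 10.3, 0],
    [6.2, 3.6, 10.3, 0],
    [6.2, 3.6, 10.3, 0]
  ]
}}

```text
time: 5.73
ee_pos: [0.6286, 0.0239, 0.2156]
eef_rot: [0.026, 0.707, -0.026, 0.707]
ft_force: [0.8, 0.5, 0.0]
width: 0.0004
```

```bash
python3 - <<'E'
from h import *
st(); print(to(.058,.05,.198))
for n in ("side",):
    im=r.camera(n)[:,:,::-1]; a=im[160:380,180:480] 
    cv2.imwrite(f"pics/{n}4.png",cv2.resize(a,None,fx=2.5,fy=2.5))
E
```

```text
t 5.7333 tip sorter [ 0.0568 -0.0508  0.1966] F [0.79 0.49 0.02] w 0.0004
x [-0.  0. -1.] y yaw 85.71382595535248 sorter y yaw 85.554 [-0.56  0.39  0.58  1.51 -0.22  1.3   1.55]
[-0.14 10.08  0.15]
```

View pics/side4.png

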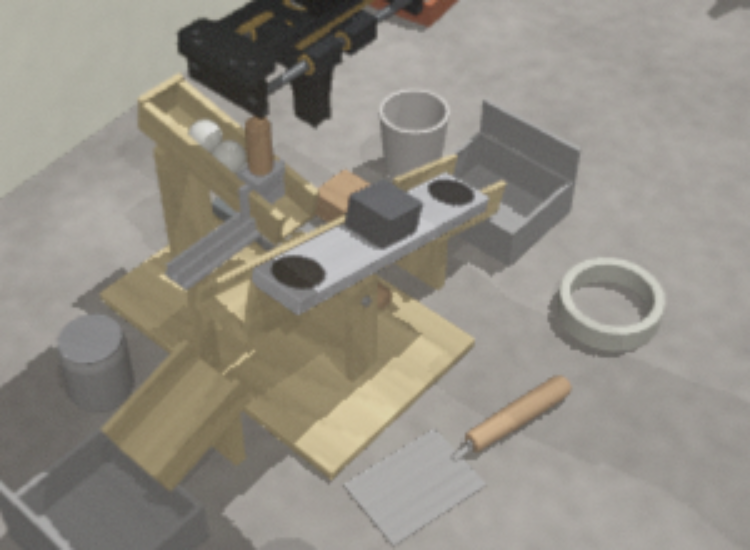

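Request:
{"name": "drive_tool", "arguments": {
  "motion": [
    [0, 0.8, 0.1, 0],
    [0, 1.8, 0.1, 0],
    [0, 2.6, 0.1, 0],
    [0, 3.2, 0.1, 0],
    [0, 3.8, 0.1, 0],
    [0, 4.6, 0.1, 0],
    [0, 5.4, 0.1, 0],
    [0, 6.2, 0.1, 0],
    [0, 7, 0.1, 0],
    [0, 7.5, 0.1, 0],
    [0, 7.8, 0.1, 0],
    [0, 7.8, 0.1, 0]
  ]
}}

```text
time: 6.78
ee_pos: [0.6357, 0.1028, 0.2155]
eef_rot: [0.026, 0.707, -0.026, 0.707]
ft_force: [0.3, -0.6, -1.0]
width: 0.0005
```

```bash
python3 - <<'E'
from h import *
st()
for n in ("side",):
    im=r.camera(n)[:,:,::-1]; a=im[160:380,180:480] 
    cv2.imwrite(f"pics/{n}5.png",cv2.resize(a,None,fx=2.5,fy=2.5))
E
```

```text
t 6.7833 tip sorter [0.0578 0.0284 0.1965] F [ 0.31 -0.57 -1.05] w 0.0005
x [-0.  0. -1.] y yaw 85.78436042407866 sorter y yaw 85.554 [-0.64  0.42  0.55  1.47 -0.23  1.31  1.43]
```

View pics/side5.png

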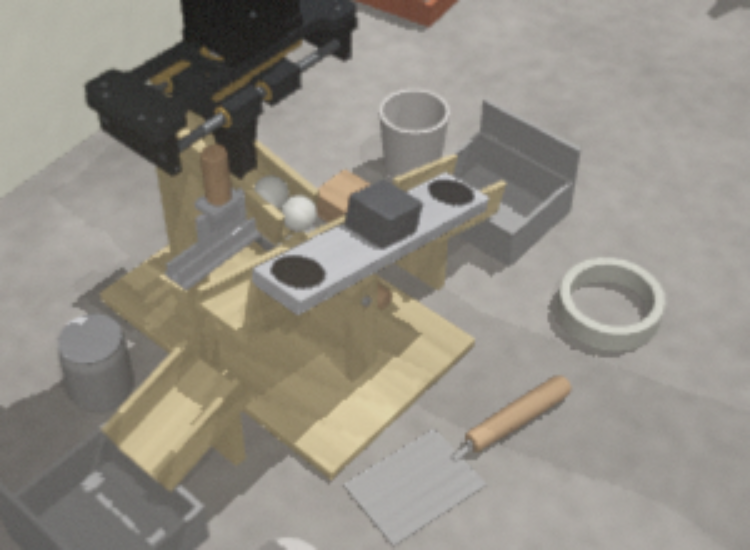

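Request:
{"name": "drive_tool", "arguments": {
  "motion": [
    [0, 0.1, 0, 0],
    [0, 0.2, 0, 0],
    [0, 0.2, 0, 0],
    [0, 0.2, 0, 0]
  ]
}}

```text
time: 7.17
ee_pos: [0.6358, 0.1035, 0.2155]
eef_rot: [0.026, 0.707, -0.027, 0.707]
ft_force: [0.1, -0.5, 0.9]
width: 0.0002
```

Request:
{"name": "drive_tool", "arguments": {
  "motion": [
    [0, 0.1, 0, 0],
    [0, 0.2, 0, 0],
    [0, 0.2, 0, 0],
    [0, 0.2, 0, 0]
  ]
}}

```text
time: 7.5
ee_pos: [0.636, 0.1058, 0.2155]
eef_rot: [0.026, 0.707, -0.026, 0.707]
ft_force: [0.1, -0.9, 0.4]
width: 0.0002
```

```bash
python3 - <<'E'
from h import *
st()
for n in ("side","top"):
    im=r.camera(n)[:,:,::-1]; a=im[160:380,180:480] 
    cv2.imwrite(f"pics/{n}6.png",cv2.resize(a,None,fx=2.5,fy=2.5))
for y in (.045,.05,.055): print(y,(proj('side',S(.058,y,.225))-[180,160])*2.5)
E
```

```text
t 7.5 tip sorter [0.0578 0.0315 0.1965] F [ 0.08 -0.92  0.37] w 0.0002
x [-0.  0. -1.] y yaw 85.73030950024723 sorter y yaw 85.554 [-0.65  0.42  0.55  1.47 -0.23  1.32  1.42]
0.045 [[217.84831929 148.40092211]]
0.05 [[212.75366888 151.78631536]]
0.055 [[207.62596077 155.19342131]]
```

View pics/side6.png

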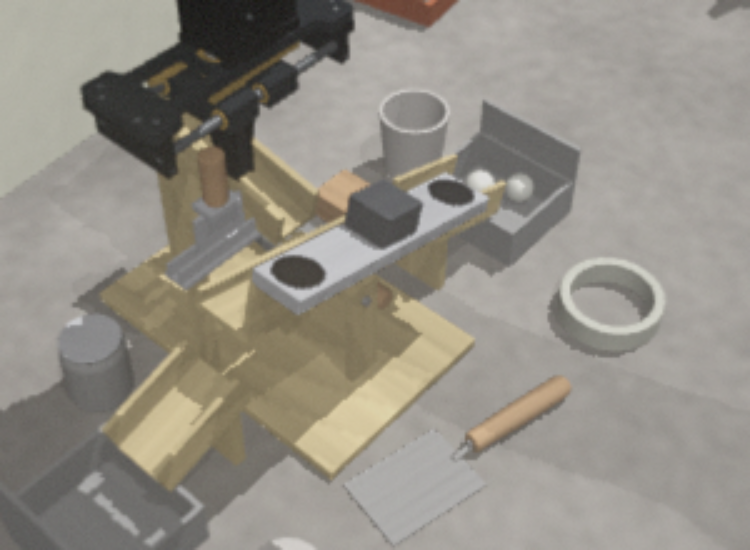

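Request:
{"name": "drive_tool", "arguments": {
  "motion": [
    [0, 0.1, 0, 0],
    [0, 0.2, 0, 0],
    [0, 0.3, 0, 0],
    [0, 0.3, 0, 0],
    [0, 0.3, 0, 0]
  ]
}}

```text
time: 8.02
ee_pos: [0.6363, 0.1089, 0.2155]
eef_rot: [0.026, 0.707, -0.026, 0.707]
ft_force: [0.2, -0.5, -0.1]
width: 0.0003
```

Request:
{"name": "drive_tool", "arguments": {
  "motion": [
    [0, 0.1, 0, 0],
    [0, 0.2, 0, 0],
    [0, 0.2, 0, 0],
    [0, 0.2, 0, 0]
  ]
}}

```text
time: 8.35
ee_pos: [0.6363, 0.1096, 0.2155]
eef_rot: [0.026, 0.707, -0.027, 0.706]
ft_force: [-0.2, -6.3, -0.3]
width: 0.0003
```

Request:
{"name": "drive_tool", "arguments": {
  "motion": [
    [0, 0.1, 0, 0],
    [0, 0.1, 0, 0],
    [0, 0.1, 0, 0]
  ]
}}

```text
time: 8.6
ee_pos: [0.6363, 0.1098, 0.2155]
eef_rot: [0.026, 0.707, -0.028, 0.706]
ft_force: [-1.8, -6.8, 0.1]
width: 0.0005
```

Request:
{"name": "drive_tool", "arguments": {
  "motion": [
    [0, -0.5, 0, 0],
    [0, -1.5, 0, 0],
    [0, -2.5, 0, 0],
    [-1, -3, 0, 0],
    [-3, -3, 0, 0],
    [-6, -3, 0, 0],
    [-9, -3, -2, 0],
    [-10, -3, -5, 0],
    [-10, -3, -8, 0],
    [-10, -3, -11, 0],
    [-10, -3, -14, 0],
    [-10, -3, -17, 0],
    [-10, -3, -19, 0],
    [-10, -3, -20, 0],
    [-10, -3, -20, 0]
  ]
}}

```text
time: 9.85
ee_pos: [0.4338, 0.0967, 0.3166]
eef_rot: [0.027, 0.706, -0.025, 0.707]
ft_force: [0.5, -0.8, -0.3]
width: 0.0004
```

```bash
python3 - <<'E'
from h import *
st()
for n in ("side","top"):
    im=r.camera(n)[:,:,::-1]; cv2.imwrite(f"pics/{n}7f.png",im); a=im[160:380,180:480] 
    cv2.imwrite(f"pics/{n}7.png",cv2.resize(a,None,fx=2.5,fy=2.5))
E
```

```text
t 9.85 tip sorter [-0.1431  0.0068  0.2976] F [ 0.52 -0.76 -0.33] w 0.0004
x [ 0.001  0.002 -1.   ] y yaw 85.77437015801358 sorter y yaw 85.554 [-0.84 -0.15  0.47  1.81  0.07  1.46  1.11]
```

View pics/side7.png

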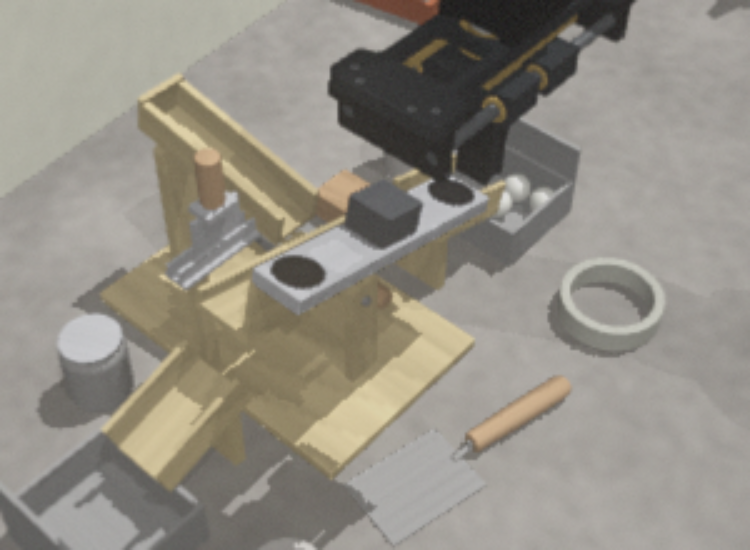

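View pics/top7f.png

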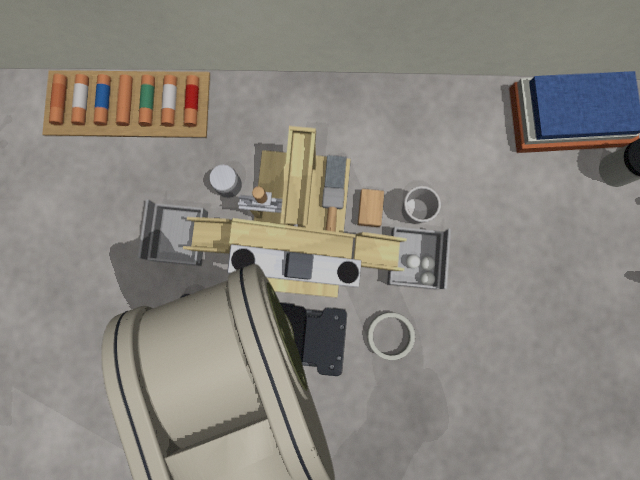

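Request:
{"name": "drive_tool", "arguments": {
  "motion": [
    [0, 0, 0, 0],
    [0, 0, 0, 0],
    [0, 0, 0, 0],
    [0, 0, 0, 0],
    [0, 0, 0, 0],
    [0, 0, 0, 0],
    [0, 0, 0, 0],
    [0, 0, 0, 0],
    [0, 0, 0, 0],
    [0, 0, 0, 0],
    [0, 0, 0, 0],
    [0, 0, 0, 0]
  ]
}}

```text
time: 10.95
ee_pos: [0.4348, 0.0967, 0.3155]
eef_rot: [0.026, 0.707, -0.026, 0.707]
ft_force: [-0.3, 0.4, 0.2]
width: 0.0004
```

```bash
python3 - <<'E'
from h import *
im=r.camera('top')[:,:,::-1]; cv2.imwrite("pics/top8.png",cv2.resize(im[160:380,180:480],None,fx=2.5,fy=2.5))
E
```

```text
(no output)
```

View pics/top8.png

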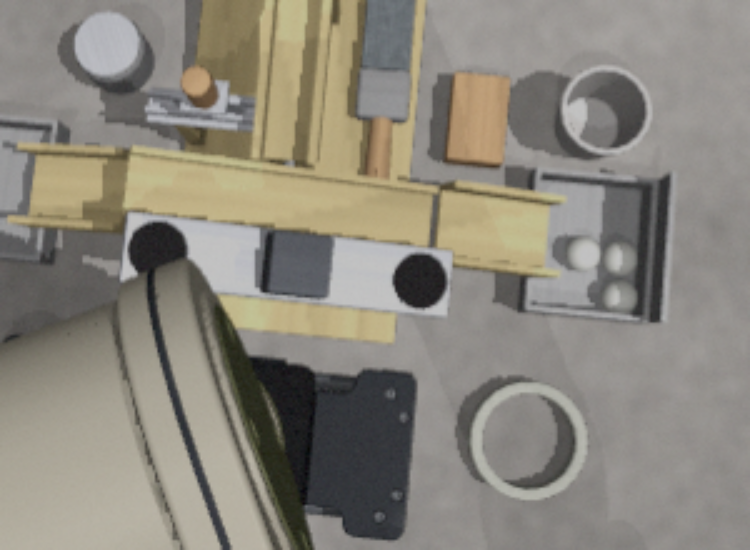

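The three balls lie in the right tray at (583,253), (620,257) and (619,296). The gate is still down on the right, the post is at its open position and the lane is empty, so I'm handing in.

```bash
python3 - <<'E'
from bench import r
print(r.close_job(), r.read_state()['time'])
E
```

```text
the job is handed in; nothing more can be done
the job is handed in; nothing more can be done
```

The job is done and handed in at about 11 s: all three balls rolled into the right tray.

- **Gate:** It started with its right (-y) end raised. I pressed the right pad with closed fingertips until it rocked over. Pictures taken after I lifted clear showed it resting right end down, before I touched the shutter.
- **Shutter:** I pushed the post towards +y until the side force rose from under 1 N to about 6.5 N and the post stopped moving. In the side picture its top was where an opening of about 55 mm should put it, which is fully open. I then backed away.
- **Last checks:** The final top picture shows the three balls in the right tray. An earlier picture showed the lane empty, and the bystanders in view looked where they started. The arm hid the paint jar and the palette knife in the last top view. The side view before that still showed the knife in place, and only the edge of the jar. None of the checks failed or disagreed.

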